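# Pop the battery tray of the home power unit with its release pin

### The arm

A 7-joint arm with a two-finger parallel gripper is mounted at the origin on the work surface. World frame = base frame: x ahead of the robot, y to its left, z up, the work surface at z = 0. Lengths are in mm, angles in degrees, forces in N, time in s.
With the tool pointing down it reaches from about 400 to 850 mm from the base axis. Payload 6.9 kg.
Tool frame: the origin (TCP) lies at the very end of the fingers, on their centre line; the grasp point (between the pads) lies 19 mm behind it (bot.hold_point_z is the distance from the TCP to the grasp point, in mm); z points along the fingers, y is the line along which they close (so a half turn about z gives the same grasp; the last joint's range is limited). The gripper opens to 85 mm and grips with 20 to 120 N. Pads are 22 mm wide; open, the fingers measure 114 mm over their backs; the gripper's body (76 mm by 85 mm) begins 54 mm behind the grasp point. The pads swing forward as they close: fully open they stand 13 mm farther back than shut.
Start: joints at [72.565, 29.078, -13.613, 85.955, 7.202, 65.827, -8.869], TCP at [248.987, -573.251, 231.275] pointing down, gripper open.
Joint ranges: [-176.47, 176.47], [-13.61, 117.27], [-81.72, 77.17], [0.22, 143.17], [-87.28, 267.28], [10, 112.55], [-165.47, 165.47]. Speed limits (degrees/s): [136.94, 136.94, 180, 180, 180, 180, 180].

### API

Orientations are given as [roll, pitch, yaw] about the fixed x, y, z axes, in that order (R = Rz(yaw) Ry(pitch) Rx(roll)).
In Python, from rig import bot gives the robot as it stands.
- The arm moves only by the shell command python3 -m handwheel 'ROWS'. ROWS is JSON, a list of rows, each an object with "turn": the turn, a rotation vector about the tool's x, y, z in degrees, a list of three; "delta_pos": the shift along the tool's x, y, z in m, a list of three; "gripper": the closure in counts, from 0 (fully open) to 255 (shut). In form: [{"turn": [rx, ry, rz], "delta_pos": [dx, dy, dz], "gripper": gripper}, ...]. A call has 1 to 20 rows; each row shifts and turns the commanded pose from where the row before left it, along the tool's axes as they then stand; what a row does not reach is not made up. A row lasts 1/12 s, in which the tool goes at most 41.7 mm and 7.16 degrees, less where a joint would pass 70% of its speed; a pose out of reach is approached as far as the arm can. A call is refused whole if a number of a shift passes 0.0417 or a number of a turn 7.16, either way. A call with a gripper value outside its range is refused whole. The fingers move at their own pace and stop on an object; the grip force is fixed at half the most. Time passes only in rows, so rows that do not move let the fingers close. It gives the time, the measured TCP pose, the force, the opening and the grip force at its end, in the units of the state.
- bot.read_state(): the state, without advancing time (a new reading comes with each control period).
- bot.get_image(name): name is "scene" or "top" or "wrist"; returns a dict with "frame" (384x512x3 uint8, red, green, blue), "vfov" (degrees; the focal length in pixels is half the picture's height over the tangent of half this angle, whatever the lens; pixels are square), "cx", "cy" (the principal point, pixels), "dist_coeffs" ([k1, k2, p1, p2, k3] as OpenCV has them; the pictures are not rectified), "R" (3x3) and "t" (3): a world point X has camera coordinates R X + t. Camera axes: x right, y down, z forward; pixel columns grow to the right and rows downward; lengths in mm; the calibration is good to about 2 mm. A picture is of the moment at which its call begins. There is no depth.
- bot.job_done(): hands the job in; it is judged then, once.
Trained networks look in the newest picture that a camera, given by its name, has taken for a name from the list of things; names that differ only in an ending like _2 or _b are one class to them, and where a whole thing is asked for, a point or a joint stands for the part that bears it (a point fixed in the world has none). Each returns a list of dicts, best first, with "confidence" (0 to 1); they miss things now and then, are a little off and sometimes report something else, mostly with a low value. They report only what shows in the picture. A call takes as long as a camera call.
- bot.search_frame(camera, label): "location" ([x, y, z] in mm, in world coordinates, good to about 4 mm: the middle of the surface that is visible of it).
- bot.masks_of(camera, label): "pixels" (384x512 bool, what is visible of it).
- bot.mark_of(camera, label): "location" ([x, y, z] in mm, in world coordinates, good to about 4 mm: a listed point, or the origin of a listed thing).
The state is a dict: "t": time; "q": joint angles; "dq": joint speeds; "joint_torque": joint torques, N m; "eef_pos": TCP position; "tool_rot": TCP orientation; "contact_force": force on the tool from outside, world axes, zero at the start; "moment": the same for the moment, N m; "grip_width": finger opening in mm; "grasp_force": force on a finger pad.
Only numpy, scipy, OpenCV 4.12 (cv2) and the standard library are available. Lean on these libraries where they do the work, as an engineer would, in place of code of your own. Each camera call takes 0.05 s, during which the arm holds its last target. There are 200 camera calls.

### The job

Take the release pin from its wooden stand, push it gently through the small ringed hole in the top of the grey power unit and feel for the hidden spring catch; press the catch, without forcing it, and keep it pressed until the battery tray has come all the way out. Then lower the pin, tip first, almost to the floor of the blue cup before letting go, and leave it in there with the cup standing upright. Leave everything else, and the cup, where it stands.

Things in the scene. Friction and masses are not known exactly. Their poses are not given: they have to be found in the camera images.
- unit: fixed home power unit, a grey box 200 (its x) x 140 (its y) x 90 mm high with a flat cover; origin at the centre of its underside, z up; its own +x is the way the battery tray comes out. More than 20 N from the pin anywhere on the unit, catch included, breaks it
- hole (a point): centre of the round release hole, at the top surface of the cover, in the middle of an orange ring: 10 mm in diameter, straight down through the 6 mm cover, 1.5 mm chamfer at its mouth; hollow below. In the unit's frame it lies at x -55, y 0, z 90 mm. Axes as the unit's
- hole_under (a point): the hole's lower mouth, 6 mm below hole. Straight below it, hidden 24 to 44 mm under the cover's top (different each time, to be felt), lies the spring catch, a level disc 26 mm across. It pushes back with 3 N at first and 0.5 N more per mm; it lets the tray go when pushed down 6 to 7 mm (about 6.5 N); hard stop at 11 mm (8.5 N)
- tray (a joint): how far the orange-fronted battery tray has come out, m: 0 shut, 0.052 fully out. A damped spring drives it out in a little under 2 s for as long as the catch is held down; if the catch comes up early the tray stops at the next notch, about 16 or 32 mm out, and the catch must be pushed again
- tray_front (a point): centre of the outer face of the tray's orange front panel (136 mm wide, 78 mm high)
- stand: fixed wooden block 60 x 60 x 85 mm high, with a hole of 11 mm diameter down its middle in which the pin stands; origin at the centre of its underside
- pin: release pin, about 70 g, upright in the stand at the start. Steel shaft 6 mm in diameter, round end, 75 mm long; then a collar 24 mm in diameter (75 to 81 mm above the tip) that rests on the stand; then a red square handle 14 x 14 mm (81 to 131 mm above the tip), flat sides along the pin's x and y. Origin at the tip, z along the pin to the handle
- pin_tip (a point): the tip of the pin (the lower end of its shaft), same axes as the pin
- cup: loose blue plastic cup, open at the top, 80 mm across the rim, 80 mm high, tapering to 64 mm across at the foot, wall 3 mm, floor 4 mm thick; origin at the centre of its underside
- plate: yellow plastic plate, 220 mm across, 20 mm high; a bystander, to be left alone; origin at the centre of its underside
- fork: stainless steel fork lying flat, about 185 mm long; a bystander, to be left alone; origin at the centre of its underside (between handle and head)
- carrier: three-tier aluminium food carrier with a bail handle, 150 mm across, 230 mm high; a bystander, to be left alone; origin at the centre of its underside
- pot: white ceramic pot with blue lid and brass turning knob, 130 mm across, 118 mm high; a bystander, to be left alone; origin at the centre of its underside
- tin: red-labelled food tin, 74 mm across, 100 mm high; a bystander, to be left alone; origin at the centre of its underside
- jar: amber glass jar with red cap, 60 mm across, 110 mm high; a bystander, to be left alone; origin at the centre of its underside

How it is judged (in metres and radians):
On the way, in this order (a step that is already met when the one before it is completed fails the run):
1. the pin's tip is through the release hole, at least 12 mm below the top of the cover (z of pin_tip in the frame of hole below -0.012 m and horizontal distance between pin_tip and hole below 0.008 m), for 0.1 s.
2. the tray is out by 45 mm or more while the pin is still in the hole (all of step 1 and value of joint tray above 0.045 m), for 0.2 s.
3. the pin, still held by the fingers, has its tip inside the cup, less than 25 mm above the cup's underside (21 mm above its floor) (horizontal distance between pin_tip and cup below 0.04 m and z of pin_tip in the frame of cup between 0 and 0.025 m and contact force between the fingers and pin above 1 N), for 0.1 s.
At the end, for the whole second after the job is handed in: The tray is out by 45 mm or more; the pin rests tip down in the cup (tip within 40 mm of the cup's axis and less than 25 mm above its underside); the cup stands upright on the table (tilt under 0.15 rad); pin and cup are at rest and released (horizontal distance between pin_tip and cup below 0.04 m and z of pin_tip in the frame of cup between 0 and 0.025 m and angle between cup's own z axis and vertical below 0.15 rad and height (world z) of cup below 0.01 m and value of joint tray above 0.045 m and linear speed of each of pin, cup below 0.03 m/s); the robot touches nothing.
It fails at once if the pin presses on the power unit or its catch with more than 20 N (contact force between pin and unit above 20 N).
It fails at once if the cup is shifted by more than 40 mm (distance of cup from where it was at the start of the episode above 0.04 m).
It fails at once if a bystander (plate, fork, food carrier, pot, tin, jar) is moved by more than 25 mm (distance of any of plate, fork, carrier, pot, tin, jar from where it was at the start of the episode above 0.025 m).
It also fails if it takes over 61 s, if anything falls off the work surface, if the arm or the gripper's body presses on something with over 40 N, if the wrist force passes 120 N, or if a joint passes its speed limit or range.

## Working session

There is one attempt and no reset: what is moved stays moved. The work goes in short steps, Python scripts to look and compute and a shell command to move; the robot and the scene stay as the last step left them, time stands still between calls to the robot, and variables do not carry over. Pictures are saved under pics/ and viewed, at most 12 in all, crops included, and the job is handed in when it is done.

```bash
mkdir -p pics
cat > h.py <<'E'
import numpy as np, cv2
from rig import bot
def save(cam,name):
    im=bot.get_image(cam); cv2.imwrite('pics/'+name,im['frame'][:,:,::-1]); return im
def K(im):
    f=im['frame'].shape[0]/2/np.tan(np.radians(im['vfov'])/2)
    return np.array([[f,0,im['cx']],[0,f,im['cy']],[0,0,1.]])
def proj(im,X):
    R=np.array(im['R']);t=np.array(im['t'],float)
    return cv2.projectPoints(np.array(X,float).reshape(-1,1,3),cv2.Rodrigues(R)[0],t,K(im),np.array(im['dist_coeffs'],float))[0].reshape(-1,2)
def ray(im,uv,z):
    n=cv2.undistortPoints(np.array(uv,float).reshape(-1,1,2),K(im),np.array(im['dist_coeffs'],float)).reshape(-1,2)
    R=np.array(im['R']);t=np.array(im['t'],float); c=-R.T@t
    d=np.c_[n,np.ones(len(n))]@R
    return c+d*((z-c[2])/d[:,2])[:,None]
E
python3 - <<'E'
from h import *
s=bot.read_state(); print(s)
for c in ('scene','top'):
    im=save(c,c+'0.png'); print(c, -np.array(im['R']).T@np.array(im['t']))
    for l in ('unit','hole','stand','pin','pin_tip','cup','tray_front','tin','jar','carrier','pot','fork','plate'):
        r=bot.mark_of(c,l)
        print(l,[(np.round(x['location']).tolist(),round(x['confidence'],2)) for x in r[:2]])
E
```

```text
{'t': 0.0, 'q': array([ 72.56574455,  29.12631364, -13.60964591,  86.00870631,
         7.20326244,  65.82693659,  -8.86724017]), 'dq': array([ 0.04552058, -0.01152707, -0.04189739, -0.0540751 ,  0.05269892,
        0.05088105,  0.05782024]), 'joint_torque': array([-5.00418337e-04, -6.20611882e+01, -2.18677148e+00, -2.49655366e+01,
        1.27416113e-02,  1.20148304e-02,  7.39067048e-06]), 'eef_pos': array([ 248.73404039, -572.82507012,  230.42158156]), 'tool_rot': array([-1.79897090e+02,  2.67255777e-03,  2.34830189e+01]), 'contact_force': array([ 0.58411231,  0.24691408, -0.40094472]), 'moment': array([ 0.06115827,  0.01574311, -0.00105492]), 'grasp_force': 0.0, 'grip_width': 85.62325436807441}
scene [1097.96104028  956.22026773 1328.82388857]
unit [([507.0, 28.0, 1.0], 0.91)]
hole [([451.0, 36.0, 84.0], 0.9)]
stand [([472.0, 274.0, -1.0], 0.89)]
pin [([472.0, 272.0, 12.0], 0.43)]
pin_tip [([535.0, -510.0, 5.0], 0.61), ([453.0, 32.0, 85.0], 0.49)]
cup [([465.0, -308.0, 1.0], 0.96), ([494.0, 529.0, 2.0], 0.29)]
tray_front [([614.0, 11.0, 44.0], 0.81)]
tin [([533.0, -508.0, 5.0], 0.85)]
jar [([492.0, 527.0, 3.0], 0.87), ([464.0, -310.0, 2.0], 0.19)]
carrier [([677.0, -366.0, 4.0], 0.96)]
pot [([793.0, -128.0, 2.0], 0.71), ([492.0, 529.0, 2.0], 0.7)]
fork [([775.0, 151.0, 1.0], 0.61)]
plate [([704.0, 343.0, 1.0], 0.88)]
top [ 410.07126895    3.18071175 1626.17547937]
unit [([502.0, 26.0, -4.0], 0.86)]
hole []
stand [([475.0, 271.0, 4.0], 0.61)]
pin [([707.0, 343.0, 1.0], 0.7), ([470.0, 273.0, 9.0], 0.57)]
pin_tip []
cup [([462.0, -314.0, -1.0], 0.64), ([471.0, 276.0, 11.0], 0.48)]
tray_front [([454.0, 33.0, 91.0], 0.68), ([615.0, 13.0, 42.0], 0.51)]
tin [([536.0, -508.0, 2.0], 0.95)]
jar [([489.0, 528.0, 1.0], 0.55)]
carrier [([675.0, -366.0, 2.0], 0.98)]
pot [([617.0, 10.0, 42.0], 0.69), ([788.0, -128.0, -2.0], 0.68)]
fork [([778.0, 150.0, -4.0], 0.4), ([472.0, 275.0, 9.0], 0.27)]
plate [([709.0, 345.0, 0.0], 0.98)]
```

View pics/scene0.png

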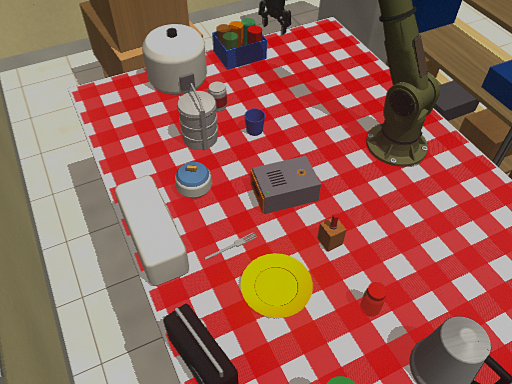

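View pics/top0.png

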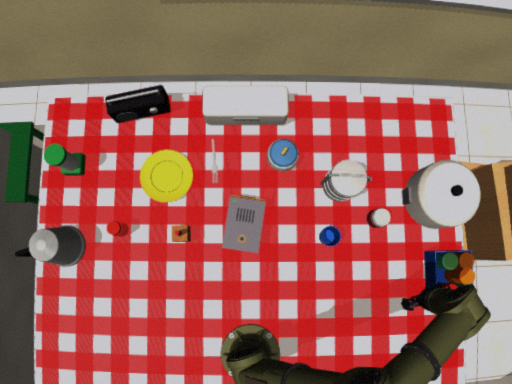

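The scene shows the unit with its ring at about (302,172), the pin in its stand at (332,232), and the cup at (255,122). In the top view these are at (242,239), (180,233) and (330,236), matching the networks' positions. I'm moving towards the stand.

```bash
python3 -m handwheel '[{"turn":[0,0,0],"delta_pos":[0.032,-0.019,-0.006],"gripper":0},{"turn":[0,0,0],"delta_pos":[0.032,-0.019,-0.006],"gripper":0},{"turn":[0,0,0],"delta_pos":[0.032,-0.019,-0.006],"gripper":0},{"turn":[0,0,0],"delta_pos":[0.032,-0.019,-0.006],"gripper":0},{"turn":[0,0,0],"delta_pos":[0.032,-0.019,-0.006],"gripper":0},{"turn":[0,0,0],"delta_pos":[0.032,-0.019,-0.006],"gripper":0},{"turn":[0,0,0],"delta_pos":[0.032,-0.019,-0.006],"gripper":0},{"turn":[0,0,0],"delta_pos":[0.032,-0.019,-0.006],"gripper":0},{"turn":[0,0,0],"delta_pos":[0.032,-0.019,-0.006],"gripper":0},{"turn":[0,0,0],"delta_pos":[0.018,-0.033,0],"gripper":0},{"turn":[0,0,0],"delta_pos":[0.018,-0.033,0],"gripper":0},{"turn":[0,0,0],"delta_pos":[0.018,-0.033,0],"gripper":0},{"turn":[0,0,0],"delta_pos":[0.018,-0.033,0],"gripper":0},{"turn":[0,0,0],"delta_pos":[0.018,-0.033,0],"gripper":0},{"turn":[0,0,0],"delta_pos":[0.018,-0.033,0],"gripper":0},{"turn":[0,0,0],"delta_pos":[0.018,-0.033,0],"gripper":0},{"turn":[0,0,0],"delta_pos":[0.018,-0.033,0],"gripper":0}]'
python3 - <<'E'
from h import *
s=bot.read_state(); print(s['eef_pos'],s['tool_rot'],s['q'])
im=save('wrist','w0.png'); c=-np.array(im['R']).T@np.array(im['t']); print(c,np.array(im['R']),bot.mark_of('wrist','hole'))
E
```

```text
t: 2.82
eef_pos: [471.8, -0.4, 285.6]
tool_rot: [180.0, -0.0, 23.5]
contact_force: [0.7, -0.3, -0.4]
grip_width: 85.4
grasp_force: 0.0
[ 4.71755757e+02 -3.95376969e-01  2.85629310e+02] [ 1.79968233e+02 -3.74584568e-02  2.34653444e+01] [ 18.22783615  13.63254247 -27.0387057  102.51919416   6.79035887
  65.39939332 -77.52109042]
[534.77642462  28.02893972 427.25850226] [[ 0.39792646 -0.91741656  0.00117516]
 [-0.88308695 -0.38268834  0.27149047]
 [-0.24862013 -0.10907101 -0.96244041]] [{'location': [456.0, 32.3, 87.4], 'confidence': 0.92}]
```

View pics/w0.png

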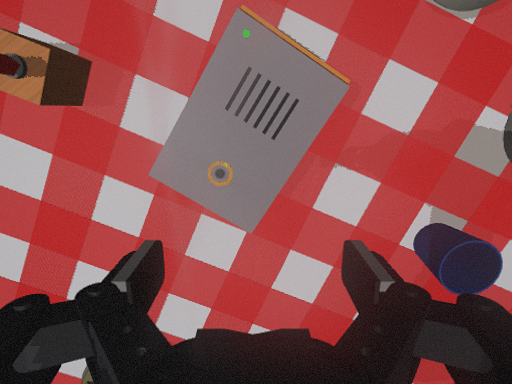

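The wrist view shows the ring at (220,174), the cover's corners at about (150,175), (251,234), (349,83) and (241,7), the cup rim centred near (471,267) and the stand at upper left.

Run:
```python
from h import *
im=bot.get_image('wrist')
P=ray(im,[(220,174),(150,175),(251,234),(349,83),(241,7)],90); print(P.round(1))
for a,b in ((1,2),(2,3),(1,4),(4,3)):
    d=P[b]-P[a]; print(np.linalg.norm(d),np.degrees(np.arctan2(d[1],d[0])))
print('cup rim',ray(im,[(471,267)],80), bot.mark_of('wrist','cup')[:1])
# refine ring by colour
hsv=cv2.cvtColor(im['frame'],cv2.COLOR_RGB2HSV)
m=(hsv[...,0]>10)&(hsv[...,0]<28)&(hsv[...,1]>120)
m[:150]=0;m[200:]=0;m[:,:195]=0;m[:,245:]=0
v,u=np.nonzero(m); print(len(u)); e=cv2.fitEllipse(np.c_[u,v].astype(np.float32)); print(e, ray(im,[e[0]],90))
```

```text
[[452.7  38.7  90. ]
 [418.7 111.9  90. ]
 [398.9 -24.3  90. ]
 [599.6 -48.8  90. ]
 [618.   83.9  90. ]]
137.6332638528738 -98.27027618326844
202.1010379376306 -6.981261131297798
201.2436229403018 -8.01240726839459
133.99503224970996 -97.92464388457931
cup rim [[ 468.7467595  -301.74413617   80.        ]] [{'location': [462.7, -312.3, 0.1], 'confidence': 0.92}]
222
((224.39230346679688, 175.3697509765625), (21.6168155670166, 22.410202026367188), 102.3883285522461) [[453.31090644  33.49306084  90.        ]]
```

```bash
python3 -m handwheel '[{"turn":[0,0,0],"delta_pos":[0.0145,-0.0335,0],"gripper":0},{"turn":[0,0,0],"delta_pos":[0.0145,-0.0335,0],"gripper":0},{"turn":[0,0,0],"delta_pos":[0.0145,-0.0335,0],"gripper":0},{"turn":[0,0,0],"delta_pos":[0.0145,-0.0335,0],"gripper":0},{"turn":[0,0,0],"delta_pos":[0.0145,-0.0335,0],"gripper":0},{"turn":[0,0,0],"delta_pos":[0.0145,-0.0335,0],"gripper":0},{"turn":[0,0,0],"delta_pos":[0.0145,-0.0335,0],"gripper":0},{"turn":[0,0,0],"delta_pos":[0,0,0],"gripper":0}]'
python3 - <<'E'
from h import *
im=save('wrist','w1.png')
m=bot.masks_of('wrist','pin'); print([(x['confidence'],np.argwhere(x['pixels']).mean(0)) for x in m[:2]])
print(bot.mark_of('wrist','pin')[:1],bot.mark_of('wrist','stand')[:1],bot.read_state()['q'])
E
```

```text
t: 3.68
eef_pos: [470.6, 259.8, 285.3]
tool_rot: [-179.7, -0.1, 23.8]
contact_force: [-0.8, -0.8, 1.1]
grip_width: 85.4
grasp_force: 0.0
[(0.9, array([166.83585313, 243.37365011]))]
[{'location': [468.6, 275.4, 7.3], 'confidence': 0.68}] [{'location': [472.9, 270.3, 3.8], 'confidence': 0.86}] [  -8.19786378   20.40707991  -32.23816137   94.10351526   11.56451716
   68.89254394 -109.68579785]
```

View pics/w1.png

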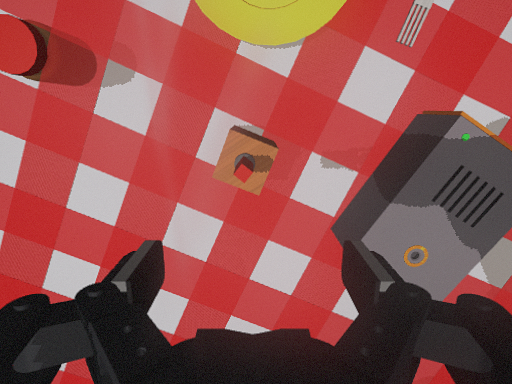

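The wrist view shows the stand top centred near (245,162), the red handle at (243,172) and the ring at (416,256). I'll zoom in for the pin's yaw.

Run:
```python
from h import *
im=cv2.imread('pics/w1.png'); cv2.imwrite('pics/w1c.png',cv2.resize(im[115:205,200:290],None,fx=6.5,fy=6.5,interpolation=cv2.INTER_CUBIC))
i=bot.get_image('wrist')
print(ray(i,[(243,174)],141),ray(i,[(231,133),(278,149),(259,194),(214,178)],85).round(1), ray(i,[(416,256)],90))
```

```text
[[474.70560524 262.96067983 141.        ]] [[500.8 290.3  85. ]
 [505.4 234.3  85. ]
 [447.9 232.8  85. ]
 [444.9 289.   85. ]] [[452.72423117  22.89196579  90.        ]]
```

View pics/w1c.png

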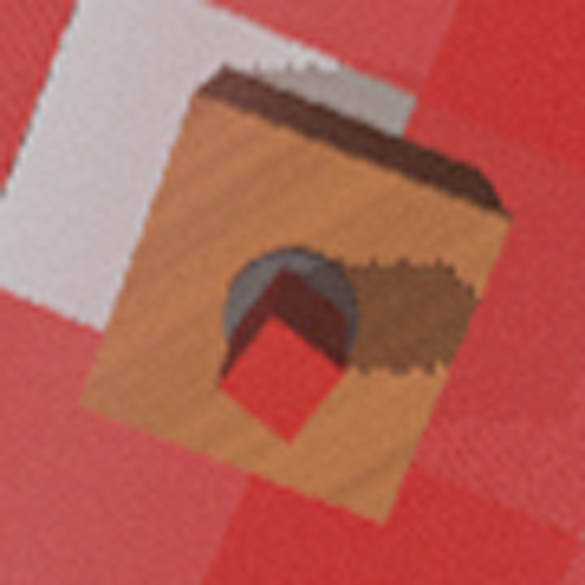

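The handle is turned about 40° in the image. Its top is at about (243.4,173.5), and the stand top is centred at (245,162.7). The arm was still settling, so I'll measure on a fresh frame.

Run:
```python
from h import *
im=save('wrist','w2.png'); f=im['frame']; print(bot.read_state()['eef_pos'],bot.read_state()['tool_rot'])
hsv=cv2.cvtColor(f,cv2.COLOR_RGB2HSV)
st=(hsv[...,0]>8)&(hsv[...,0]<18)&(hsv[...,1]>90)&(hsv[...,2]>150)
st[:90]=0;st[230:]=0;st[:,:190]=0;st[:,310:]=0
c=max(cv2.findContours(st.astype(np.uint8),0,2)[0],key=cv2.contourArea); r=cv2.minAreaRect(c); print('stand',r)
S=ray(im,cv2.boxPoints(r),85); print(S.round(1),S.mean(0))
x,y,w,h=cv2.boundingRect(c)
hd=((hsv[...,0]<5)|(hsv[...,0]>175))&(hsv[...,1]>170)&(hsv[...,2]>175)
k=np.zeros_like(hd);cx,cy=map(int,r[0]);k[cy-20:cy+32,cx-18:cx+18]=1
hm=cv2.morphologyEx((hd&k).astype(np.uint8),cv2.MORPH_OPEN,np.ones((3,3)))
for c in cv2.findContours(hm,0,2)[0]:
    r=cv2.minAreaRect(c); print('handle',r); H=ray(im,cv2.boxPoints(r),141); print(H.round(1),H.mean(0)); d=H[1]-H[0]; print(np.degrees(np.arctan2(d[1],d[0]))%90)
h=bot.masks_of('wrist','hole'); print([(x['confidence'],np.argwhere(x['pixels']).mean(0)[::-1],ray(im,[np.argwhere(x['pixels']).mean(0)[::-1]],90)) for x in h[:1]])
```

```text
[472.36906135 251.117787   285.19818617] [1.79940864e+02 1.92098049e-02 2.32798336e+01]
stand ((235.15518188476562, 160.362060546875), (52.551780700683594, 50.694828033447266), 21.801406860351562)
[[443.5 304.1  85. ]
 [502.1 303.7  85. ]
 [503.9 244.7  85. ]
 [444.1 242.5  85. ]] [473.38958648 273.76432429  85.        ]
handle ((234.0, 189.5), (3.0, 6.0), 90.0)
[[457.  268.2 141. ]
 [459.3 262.8 141. ]
 [456.5 261.6 141. ]
 [454.2 267.1 141. ]] [456.75268244 264.91550732 141.        ]
23.24332513338925
handle ((232.80490112304688, 171.243896484375), (13.743291854858398, 13.118597030639648), 38.65980529785156)
[[468.9 281.1 141. ]
 [481.4 277.6 141. ]
 [477.7 264.8 141. ]
 [465.1 268.3 141. ]] [473.31261283 272.95913722 141.        ]
74.21993257798698
[(0.94, array([429.07823794, 196.74010092]), array([[524.56137068,  49.33585586,  90.        ]]))]
```

```bash
python3 -m handwheel '[{"turn":[0,0,0],"delta_pos":[0.0097,-0.0187,0],"gripper":0},{"turn":[0,0,-6.36],"delta_pos":[0,0,0.015],"gripper":0},{"turn":[0,0,-6.36],"delta_pos":[0,0,0.015],"gripper":0},{"turn":[0,0,-6.36],"delta_pos":[0,0,0.015],"gripper":0},{"turn":[0,0,-6.36],"delta_pos":[0,0,0.015],"gripper":0},{"turn":[0,0,-6.36],"delta_pos":[0,0,0.015],"gripper":0},{"turn":[0,0,-6.36],"delta_pos":[0,0,0.015],"gripper":0},{"turn":[0,0,-6.36],"delta_pos":[0,0,0.015],"gripper":0},{"turn":[0,0,-6.36],"delta_pos":[0,0,0.015],"gripper":0},{"turn":[0,0,0],"delta_pos":[0,0,0],"gripper":0},{"turn":[0,0,0],"delta_pos":[0,0,0],"gripper":0}]'
python3 - <<'E'
from h import *
im=save('wrist','w3.png'); s=bot.read_state(); print(s['eef_pos'],s['tool_rot'],s['q'])
m=bot.masks_of('wrist','pin'); print([(x['confidence'],np.argwhere(x['pixels']).mean(0)[::-1],ray(im,[np.argwhere(x['pixels']).mean(0)[::-1]],125)) for x in m[:2]])
E
```

```text
t: 4.95
eef_pos: [473.2, 273.1, 165.0]
tool_rot: [-179.9, 0.1, 74.1]
contact_force: [0.7, -0.7, -0.2]
grip_width: 85.6
grasp_force: 0.0
[473.53153187 273.80574589 165.81907214] [ 1.79995761e+02 -1.12626474e-02  7.40667631e+01] [ -4.77980675  30.20984903 -42.76254287 103.04909978  24.24905755
  56.27759825 -73.38080073]
[(0.93, array([252.92996988, 212.38403614]), array([[474.35727261, 277.80724093, 125.        ]]))]
```

View pics/w3.png

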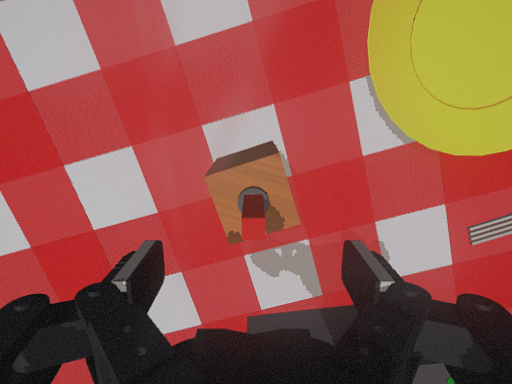

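The handle is at (253,218), square between the fingers, and the arm sits over the pin. I'm going down and gripping.

```bash
python3 -m handwheel '[{"turn":[0,0,0],"delta_pos":[0.001,0,0.017],"gripper":0},{"turn":[0,0,0],"delta_pos":[0,0,0.017],"gripper":0},{"turn":[0,0,0],"delta_pos":[0,0,0.017],"gripper":0},{"turn":[0,0,0],"delta_pos":[0,0,0.017],"gripper":0},{"turn":[0,0,0],"delta_pos":[0,0,0],"gripper":120},{"turn":[0,0,0],"delta_pos":[0,0,0],"gripper":255},{"turn":[0,0,0],"delta_pos":[0,0,0],"gripper":255},{"turn":[0,0,0],"delta_pos":[0,0,0],"gripper":255},{"turn":[0,0,0],"delta_pos":[0,0,0],"gripper":255},{"turn":[0,0,0],"delta_pos":[0,0,0],"gripper":255},{"turn":[0,0,0],"delta_pos":[0,0,0],"gripper":255},{"turn":[0,0,0],"delta_pos":[0,0,0],"gripper":255},{"turn":[0,0,0],"delta_pos":[0,0,0],"gripper":255}]'
```

```text
t: 6.13
eef_pos: [473.8, 275.6, 98.2]
tool_rot: [179.9, -0.0, 74.3]
contact_force: [-0.6, -1.2, 6.4]
grip_width: 13.4
grasp_force: 58.4
```

```bash
python3 -m handwheel '[{"turn":[0,0,0],"delta_pos":[0,0,-0.012],"gripper":255},{"turn":[0,0,0],"delta_pos":[0,0,-0.024],"gripper":255},{"turn":[0,0,0],"delta_pos":[0,0,-0.024],"gripper":255},{"turn":[0,0,0],"delta_pos":[0,0,-0.024],"gripper":255},{"turn":[0,0,0],"delta_pos":[0,0,-0.024],"gripper":255},{"turn":[0,0,0],"delta_pos":[-0.01,0,-0.012],"gripper":255},{"turn":[0,0,0],"delta_pos":[-0.02,0.0045,0],"gripper":255},{"turn":[0,0,0],"delta_pos":[-0.03,0.006,0],"gripper":255},{"turn":[0,0,0],"delta_pos":[-0.03,0.006,0],"gripper":255},{"turn":[0,0,0],"delta_pos":[-0.03,0.006,0],"gripper":255},{"turn":[0,0,0],"delta_pos":[-0.03,0.006,0],"gripper":255},{"turn":[0,0,0],"delta_pos":[-0.03,0.006,0],"gripper":255},{"turn":[0,0,0],"delta_pos":[-0.03,0.006,0],"gripper":255},{"turn":[0,0,0],"delta_pos":[-0.016,0.0045,0],"gripper":255},{"turn":[0,0,0],"delta_pos":[-0.01,0,0],"gripper":255},{"turn":[0,0,0],"delta_pos":[0,0,0],"gripper":255},{"turn":[0,0,0],"delta_pos":[0,0,0],"gripper":255},{"turn":[0,0,0],"delta_pos":[0,0,0],"gripper":255}]'
python3 - <<'E'
from h import *
im=save('wrist','w4.png'); s=bot.read_state(); print(s['eef_pos'],s['tool_rot'],s['q'])
for l in ('pin_tip','hole'): print(l,bot.mark_of('wrist',l)[:2])
e=s['eef_pos']; print('exp tip',proj(im,[e-[0,0,88]]))
E
```

```text
t: 7.63
eef_pos: [453.1, 37.6, 217.7]
tool_rot: [180.0, -0.1, 74.5]
contact_force: [0.3, 0.0, -0.7]
grip_width: 13.3
grasp_force: 58.6
[453.12575042  37.70806849 217.61233411] [ 1.79980610e+02 -5.87854347e-02  7.44950775e+01] [ 27.04379891  18.71162229 -46.39535397 111.30122206  16.11607059
  56.56481292 -42.33559128]
pin_tip []
hole [{'location': [455.2, 30.8, 88.6], 'confidence': 0.85}]
exp tip [[252.90197804 197.86190928]]
```

View pics/w4.png

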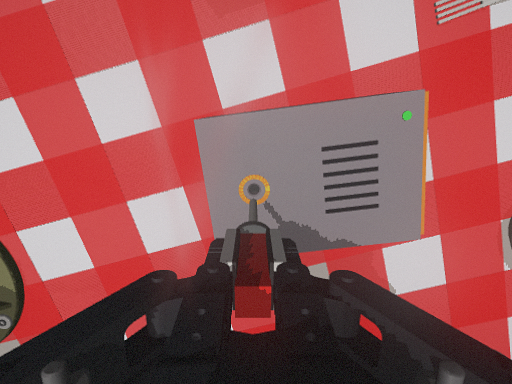

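The shaft tip is at about (253,199), just below the ring centred near (254,188), and the pin hangs straight. I'll measure both in this frame.

```bash
cat > m.py <<'E'
from h import *
def ring(im,u0=254,v0=188,r=24,z=90):
    hsv=cv2.cvtColor(im['frame'],cv2.COLOR_RGB2HSV)
    m=(hsv[...,0]>10)&(hsv[...,0]<28)&(hsv[...,1]>110)
    k=np.zeros_like(m);k[v0-r:v0+r,u0-r:u0+r]=1
    v,u=np.nonzero(m&k); hull=cv2.convexHull(np.c_[u,v].astype(np.float32)); e=cv2.fitEllipse(hull)
    print('ring px',e,ray(im,[e[0]],z)); return e
E
python3 - <<'E'
from m import *
im=bot.get_image('wrist'); s=bot.read_state(); e=s['eef_pos']; print(e,s['tool_rot'])
ring(im)
print('proj hole@tcp xy',proj(im,[[e[0],e[1],90]]),'tip exp',proj(im,[[e[0],e[1],e[2]-88]]))
c=im['frame'][165:225,224:284]; cv2.imwrite('pics/w4c.png',cv2.resize(c[:,:,::-1],None,fx=9,fy=9,interpolation=cv2.INTER_CUBIC))
E
```

```text
[453.04220432  37.17222381 217.35995553] [-1.79995723e+02 -2.82249577e-02  7.44764075e+01]
ring px ((253.8433380126953, 189.19374084472656), (30.163776397705078, 31.236858367919922), 86.13457489013672) [[453.02402387  33.8647406   90.        ]]
proj hole@tcp xy [[252.91450552 185.88283288]] tip exp [[253.02373161 198.23328905]]
```

View pics/w4c.png

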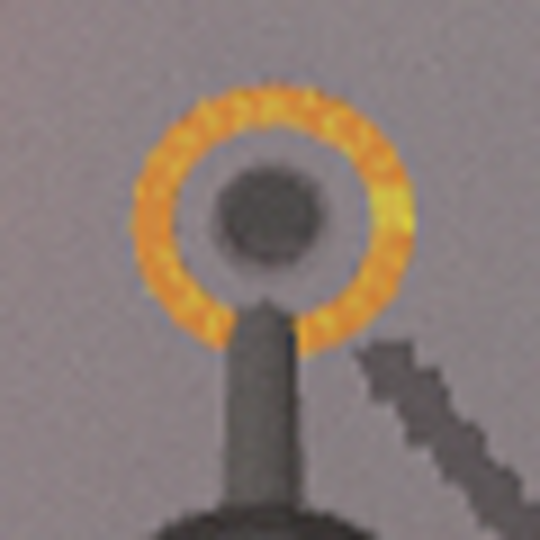

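```bash
python3 -m handwheel '[{"turn":[0,0,0],"delta_pos":[-0.0032,0.0009,0.008],"gripper":255},{"turn":[0,0,0],"delta_pos":[0,0,0.008],"gripper":255},{"turn":[0,0,0],"delta_pos":[0,0,0.008],"gripper":255},{"turn":[0,0,0],"delta_pos":[0,0,0.004],"gripper":255},{"turn":[0,0,0],"delta_pos":[0,0,0],"gripper":255},{"turn":[0,0,0],"delta_pos":[0,0,0],"gripper":255},{"turn":[0,0,0],"delta_pos":[0,0,0],"gripper":255}]'
python3 - <<'E'
from m import *
im=bot.get_image('wrist'); s=bot.read_state(); e=s['eef_pos']; print(e,s['tool_rot'])
print('proj hole@tcp xy',proj(im,[[e[0],e[1],90]]),'tip exp',proj(im,[[e[0],e[1],e[2]-88]]))
c=im['frame'][170:230,224:284]; cv2.imwrite('pics/w5c.png',cv2.resize(c[:,:,::-1],None,fx=9,fy=9,interpolation=cv2.INTER_CUBIC))
E
```

```text
t: 8.42
eef_pos: [453.1, 32.8, 189.4]
tool_rot: [180.0, -0.0, 74.4]
contact_force: [0.9, 1.0, -0.3]
grip_width: 13.2
grasp_force: 58.6
[453.20995241  32.7673251  189.50941045] [ 1.79979607e+02 -1.47377194e-02  7.43653261e+01]
proj hole@tcp xy [[253.03476551 193.99541441]] tip exp [[253.07157428 197.99107716]]
```

View pics/w5c.png

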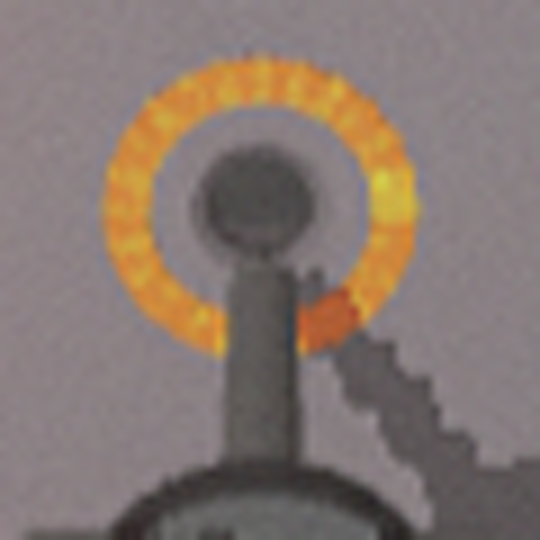

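Ring centre is at about (252.9,192.4) and the tip at (253.2,199). The pin needs about 1 mm more along tool +x, then slow descent.

```bash
python3 -m handwheel '[{"turn":[0,0,0],"delta_pos":[0.001,0,0.003],"gripper":255},{"turn":[0,0,0],"delta_pos":[0,0,0.003],"gripper":255},{"turn":[0,0,0],"delta_pos":[0,0,0.003],"gripper":255},{"turn":[0,0,0],"delta_pos":[0,0,0.001],"gripper":255},{"turn":[0,0,0],"delta_pos":[0,0,0.001],"gripper":255},{"turn":[0,0,0],"delta_pos":[0,0,0.001],"gripper":255},{"turn":[0,0,0],"delta_pos":[0,0,0.001],"gripper":255},{"turn":[0,0,0],"delta_pos":[0,0,0.001],"gripper":255},{"turn":[0,0,0],"delta_pos":[0,0,0],"gripper":255},{"turn":[0,0,0],"delta_pos":[0,0,0],"gripper":255}]'
```

```text
t: 9.3
eef_pos: [453.3, 33.7, 175.3]
tool_rot: [-180.0, -0.0, 74.4]
contact_force: [-0.1, -0.6, -1.1]
grip_width: 13.3
grasp_force: 58.5
```

```bash
python3 -m handwheel '[{"turn":[0,0,0],"delta_pos":[0,0,0.001],"gripper":255},{"turn":[0,0,0],"delta_pos":[0,0,0.001],"gripper":255},{"turn":[0,0,0],"delta_pos":[0,0,0.001],"gripper":255},{"turn":[0,0,0],"delta_pos":[0,0,0.001],"gripper":255},{"turn":[0,0,0],"delta_pos":[0,0,0],"gripper":255},{"turn":[0,0,0],"delta_pos":[0,0,0],"gripper":255}]'
```

```text
t: 9.8
eef_pos: [453.3, 33.7, 171.2]
tool_rot: [-180.0, -0.0, 74.4]
contact_force: [-0.4, 1.3, -0.6]
grip_width: 13.3
grasp_force: 58.6
```

```bash
python3 -m handwheel '[{"turn":[0,0,0],"delta_pos":[0,0,0.002],"gripper":255},{"turn":[0,0,0],"delta_pos":[0,0,0.002],"gripper":255},{"turn":[0,0,0],"delta_pos":[0,0,0.002],"gripper":255},{"turn":[0,0,0],"delta_pos":[0,0,0.002],"gripper":255},{"turn":[0,0,0],"delta_pos":[0,0,0.002],"gripper":255},{"turn":[0,0,0],"delta_pos":[0,0,0.002],"gripper":255},{"turn":[0,0,0],"delta_pos":[0,0,0.002],"gripper":255},{"turn":[0,0,0],"delta_pos":[0,0,0],"gripper":255},{"turn":[0,0,0],"delta_pos":[0,0,0],"gripper":255}]'
```

```text
t: 10.55
eef_pos: [453.1, 33.7, 157.1]
tool_rot: [-180.0, -0.0, 74.4]
contact_force: [0.1, 1.8, -1.4]
grip_width: 13.2
grasp_force: 58.4
```

```bash
python3 -m handwheel '[{"turn":[0,0,0],"delta_pos":[0,0,0.002],"gripper":255},{"turn":[0,0,0],"delta_pos":[0,0,0.002],"gripper":255},{"turn":[0,0,0],"delta_pos":[0,0,0],"gripper":255},{"turn":[0,0,0],"delta_pos":[0,0,0],"gripper":255}]'
```

```text
t: 10.88
eef_pos: [453.2, 33.6, 153.1]
tool_rot: [-180.0, -0.0, 74.4]
contact_force: [0.5, 1.7, -1.3]
grip_width: 13.6
grasp_force: 58.4
```

```bash
python3 -m handwheel '[{"turn":[0,0,0],"delta_pos":[0,0,0.0015],"gripper":255},{"turn":[0,0,0],"delta_pos":[0,0,0.0015],"gripper":255},{"turn":[0,0,0],"delta_pos":[0,0,0],"gripper":255},{"turn":[0,0,0],"delta_pos":[0,0,0],"gripper":255}]'
```

```text
t: 11.22
eef_pos: [453.3, 33.6, 150.2]
tool_rot: [-180.0, -0.0, 74.4]
contact_force: [0.1, 2.1, -1.9]
grip_width: 13.6
grasp_force: 58.5
```

```bash
python3 -m handwheel '[{"turn":[0,0,0],"delta_pos":[0.0005,0,0.0015],"gripper":255},{"turn":[0,0,0],"delta_pos":[0,0,0.0015],"gripper":255},{"turn":[0,0,0],"delta_pos":[0,0,0],"gripper":255},{"turn":[0,0,0],"delta_pos":[0,0,0],"gripper":255}]'
```

```text
t: 11.55
eef_pos: [453.2, 33.9, 147.1]
tool_rot: [-180.0, 0.0, 74.4]
contact_force: [0.4, 1.0, -1.3]
grip_width: 13.2
grasp_force: 58.6
```

```bash
python3 -m handwheel '[{"turn":[0,0,0],"delta_pos":[0,0,0.0015],"gripper":255},{"turn":[0,0,0],"delta_pos":[0,0,0.0015],"gripper":255},{"turn":[0,0,0],"delta_pos":[0,0,0],"gripper":255},{"turn":[0,0,0],"delta_pos":[0,0,0],"gripper":255}]'
```

```text
t: 11.88
eef_pos: [453.3, 34.0, 144.2]
tool_rot: [-180.0, 0.0, 74.4]
contact_force: [0.2, 0.8, -0.6]
grip_width: 13.2
grasp_force: 58.6
```

```bash
python3 -m handwheel '[{"turn":[0,0,0],"delta_pos":[0,0,0.0015],"gripper":255},{"turn":[0,0,0],"delta_pos":[0,0,0.0015],"gripper":255},{"turn":[0,0,0],"delta_pos":[0,0,0],"gripper":255},{"turn":[0,0,0],"delta_pos":[0,0,0],"gripper":255}]'
```

```text
t: 12.22
eef_pos: [453.3, 34.0, 141.2]
tool_rot: [-180.0, 0.0, 74.4]
contact_force: [0.5, 0.8, -0.2]
grip_width: 12.9
grasp_force: 58.6
```

```bash
python3 -m handwheel '[{"turn":[0,0,0],"delta_pos":[0,0,0.0015],"gripper":255},{"turn":[0,0,0],"delta_pos":[0,0,0.0015],"gripper":255},{"turn":[0,0,0],"delta_pos":[0,0,0],"gripper":255},{"turn":[0,0,0],"delta_pos":[0,0,0],"gripper":255}]'
```

```text
t: 12.55
eef_pos: [453.5, 34.1, 138.4]
tool_rot: [180.0, 0.0, 74.4]
contact_force: [-0.7, 0.3, 3.6]
grip_width: 13.3
grasp_force: 59.3
```

```bash
python3 -m handwheel '[{"turn":[0,0,0],"delta_pos":[0,0,0.001],"gripper":255},{"turn":[0,0,0],"delta_pos":[0,0,0.001],"gripper":255},{"turn":[0,0,0],"delta_pos":[0,0,0],"gripper":255},{"turn":[0,0,0],"delta_pos":[0,0,0],"gripper":255}]'
```

```text
t: 12.88
eef_pos: [453.5, 34.1, 136.5]
tool_rot: [180.0, 0.0, 74.4]
contact_force: [-0.0, -0.1, 5.4]
grip_width: 13.1
grasp_force: 59.4
```

Catch felt at TCP z of about 139.5. I'm pressing on slowly to about 8 mm of travel and holding there.

```bash
python3 -m handwheel '[{"turn":[0,0,0],"delta_pos":[0,0,0.001],"gripper":255},{"turn":[0,0,0],"delta_pos":[0,0,0.001],"gripper":255},{"turn":[0,0,0],"delta_pos":[0,0,0.001],"gripper":255},{"turn":[0,0,0],"delta_pos":[0,0,0],"gripper":255},{"turn":[0,0,0],"delta_pos":[0,0,0],"gripper":255}]'
```

```text
t: 13.3
eef_pos: [453.5, 34.0, 133.3]
tool_rot: [180.0, 0.0, 74.4]
contact_force: [0.0, -0.4, 2.2]
grip_width: 13.2
grasp_force: 59.0
```

```bash
python3 -m handwheel '[{"turn":[0,0,0],"delta_pos":[0,0,0.001],"gripper":255},{"turn":[0,0,0],"delta_pos":[0,0,0.001],"gripper":255},{"turn":[0,0,0],"delta_pos":[0,0,0],"gripper":255},{"turn":[0,0,0],"delta_pos":[0,0,0],"gripper":255},{"turn":[0,0,0],"delta_pos":[0,0,0],"gripper":255},{"turn":[0,0,0],"delta_pos":[0,0,0],"gripper":255}]'
python3 - <<'E'
from h import *
for c in ('top','scene'): print(bot.mark_of(c,'tray_front')[:2])
s=bot.read_state(); print(s['contact_force'],s['eef_pos'])
E
```

```text
t: 13.8
eef_pos: [453.5, 34.0, 131.4]
tool_rot: [180.0, 0.0, 74.4]
contact_force: [-0.6, -0.6, 5.4]
grip_width: 13.0
grasp_force: 59.3
[{'location': [453.7, 33.1, 91.4], 'confidence': 0.68}, {'location': [615.0, 13.1, 42.3], 'confidence': 0.51}]
[{'location': [613.8, 10.9, 44.4], 'confidence': 0.81}]
[-1.27543697 -0.28277087  5.9011771 ] [453.49205402  34.07696365 131.40453066]
```

Run:
```python
from h import *
F=[]
for k in range(6):
    a=save('top','t1.png'); F.append(bot.read_state()['contact_force'][2])
print(np.round(F,1))
print(bot.mark_of('top','tray_front')[:2]); b=save('scene','s1.png'); print(bot.mark_of('scene','tray_front')[:2]); print(bot.read_state()['t'])
```

```text
[4.8 5.4 5.8 5.6 5.5 5.7]
[{'location': [646.2, 7.4, 40.9], 'confidence': 0.56}]
[{'location': [649.5, 2.7, 41.8], 'confidence': 0.95}, {'location': [466.8, -310.4, 0.9], 'confidence': 0.26}]
14.35
```

The tray is moving, about 34 mm out so far. I keep holding with slightly more press.

```bash
python3 -m handwheel '[{"turn":[0,0,0],"delta_pos":[0,0,0.0005],"gripper":255},{"turn":[0,0,0],"delta_pos":[0,0,0],"gripper":255},{"turn":[0,0,0],"delta_pos":[0,0,0],"gripper":255},{"turn":[0,0,0],"delta_pos":[0,0,0],"gripper":255},{"turn":[0,0,0],"delta_pos":[0,0,0],"gripper":255},{"turn":[0,0,0],"delta_pos":[0,0,0],"gripper":255},{"turn":[0,0,0],"delta_pos":[0,0,0],"gripper":255},{"turn":[0,0,0],"delta_pos":[0,0,0],"gripper":255},{"turn":[0,0,0],"delta_pos":[0,0,0],"gripper":255},{"turn":[0,0,0],"delta_pos":[0,0,0],"gripper":255},{"turn":[0,0,0],"delta_pos":[0,0,0],"gripper":255},{"turn":[0,0,0],"delta_pos":[0,0,0],"gripper":255}]'
python3 - <<'E'
from h import *
for k in range(2):
  for c in ('top','scene'): bot.get_image(c); print([(np.round(x['location'],1),x['confidence']) for x in bot.mark_of(c,'tray_front')[:2]])
E
```

```text
t: 15.35
eef_pos: [453.5, 34.0, 130.9]
tool_rot: [180.0, 0.0, 74.3]
contact_force: [-1.2, 0.1, 5.8]
grip_width: 13.3
grasp_force: 59.4
[(array([665.1,   4.4,  42. ]), 0.65), (array([4.754e+02, 2.727e+02, 4.000e-01]), 0.62)]
[(array([662.4,   1.5,  42.9]), 0.65)]
[(array([666.4,   3.7,  42.2]), 0.74)]
[(array([667.4,   3.4,  43.5]), 0.98), (array([ 465.7, -308.1,    1.4]), 0.21)]
```

```bash
python3 -m handwheel '[{"turn":[0,0,0],"delta_pos":[0,0,0],"gripper":255},{"turn":[0,0,0],"delta_pos":[0,0,0],"gripper":255},{"turn":[0,0,0],"delta_pos":[0,0,0],"gripper":255},{"turn":[0,0,0],"delta_pos":[0,0,0],"gripper":255},{"turn":[0,0,0],"delta_pos":[0,0,0],"gripper":255},{"turn":[0,0,0],"delta_pos":[0,0,0],"gripper":255},{"turn":[0,0,0],"delta_pos":[0,0,-0.006],"gripper":255},{"turn":[0,0,0],"delta_pos":[0,0,-0.012],"gripper":255},{"turn":[0,0,0],"delta_pos":[0,0,-0.018],"gripper":255},{"turn":[0,0,0],"delta_pos":[0,0,-0.018],"gripper":255},{"turn":[0,0,0],"delta_pos":[0,0,-0.018],"gripper":255},{"turn":[0,0,0],"delta_pos":[0,0,-0.012],"gripper":255},{"turn":[0,0,0],"delta_pos":[0,0,-0.006],"gripper":255},{"turn":[0,0,0],"delta_pos":[0,0,0],"gripper":255},{"turn":[0,0,0],"delta_pos":[0,0,0],"gripper":255}]'
```

```text
t: 17.0
eef_pos: [453.2, 33.8, 220.5]
tool_rot: [-180.0, 0.0, 74.3]
contact_force: [-0.9, 0.8, -1.3]
grip_width: 13.4
grasp_force: 58.6
```

```bash
python3 -m handwheel '[{"turn":[0,0,0],"delta_pos":[-0.015,0.0047,0],"gripper":255},{"turn":[0,0,0],"delta_pos":[-0.03,0.0094,0],"gripper":255},{"turn":[0,0,0],"delta_pos":[-0.03,0.0094,0],"gripper":255},{"turn":[0,0,0],"delta_pos":[-0.03,0.0094,0],"gripper":255},{"turn":[0,0,0],"delta_pos":[-0.03,0.0094,0],"gripper":255},{"turn":[0,0,0],"delta_pos":[-0.03,0.0094,0],"gripper":255},{"turn":[0,0,0],"delta_pos":[-0.03,0.0094,0],"gripper":255},{"turn":[0,0,0],"delta_pos":[-0.03,0.0094,0],"gripper":255},{"turn":[0,0,0],"delta_pos":[-0.03,0.0094,0],"gripper":255},{"turn":[0,0,0],"delta_pos":[-0.03,0.0094,0],"gripper":255},{"turn":[0,0,0],"delta_pos":[-0.028,0.0094,0],"gripper":255},{"turn":[0,0,0],"delta_pos":[-0.015,0.0049,0],"gripper":255},{"turn":[0,0,0],"delta_pos":[0,0,0],"gripper":255},{"turn":[0,0,0],"delta_pos":[0,0,0],"gripper":255},{"turn":[0,0,0],"delta_pos":[0,0,0],"gripper":255}]'
python3 - <<'E'
from h import *
im=save('wrist','w6.png'); s=bot.read_state(); print(s['eef_pos'],s['tool_rot'],s['q'])
print(bot.mark_of('wrist','cup')[:1])
m=bot.masks_of('wrist','cup')[0]; v,u=np.nonzero(m['pixels']); print(m['confidence'],u.min(),u.max(),v.min(),v.max())
e=s['eef_pos']; print('tcp@80',proj(im,[[e[0],e[1],80]]))
for c in ('top','scene'): bot.get_image(c); print([(np.round(x['location'],1),x['confidence']) for l in ('tray_front','cup') for x in bot.mark_of(c,l)[:1]])
E
```

```text
t: 18.25
eef_pos: [464.9, -307.9, 220.2]
tool_rot: [-179.9, -0.1, 74.5]
contact_force: [-0.0, -0.0, -1.0]
grip_width: 12.9
grasp_force: 58.6
[ 464.97122562 -307.74973691  220.52199607] [-1.79959173e+02 -5.77628546e-02  7.44991592e+01] [ 57.75678376  27.25112199 -40.99486738  96.99938712  19.6024013
  63.20512541  -4.57083315]
[{'location': [458.8, -307.9, 1.8], 'confidence': 0.71}]
0.6 211 293 143 221
tcp@80 [[253.10915946 182.24314422]]
[(array([666.5,   3.6,  40.5]), 0.62), (array([ 459.8, -314.5,    1.6]), 0.58)]
[(array([664.7,   2.3,  43.7]), 0.63)]
```

View pics/w6.png

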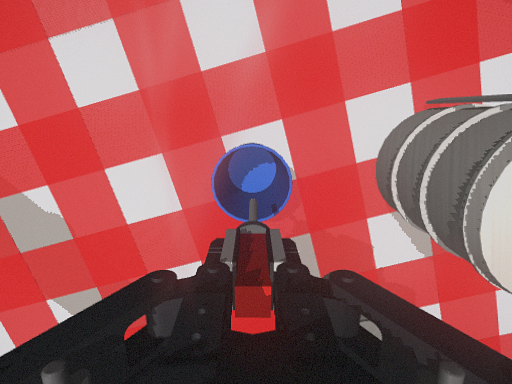

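The rim is centred at about (252,182) and the tool axis projects to (253,182) at rim height, so the pin is over the cup's middle. The tray reads about 52 mm out. I'm lowering.

```bash
python3 -m handwheel '[{"turn":[0,0,0],"delta_pos":[0,-0.0005,0.01],"gripper":255},{"turn":[0,0,0],"delta_pos":[0,0,0.015],"gripper":255},{"turn":[0,0,0],"delta_pos":[0,0,0.015],"gripper":255},{"turn":[0,0,0],"delta_pos":[0,0,0.015],"gripper":255},{"turn":[0,0,0],"delta_pos":[0,0,0.015],"gripper":255},{"turn":[0,0,0],"delta_pos":[0,0,0.015],"gripper":255},{"turn":[0,0,0],"delta_pos":[0,0,0.015],"gripper":255},{"turn":[0,0,0],"delta_pos":[0,0,0.01],"gripper":255},{"turn":[0,0,0],"delta_pos":[0,0,0.006],"gripper":255},{"turn":[0,0,0],"delta_pos":[0,0,0.004],"gripper":255},{"turn":[0,0,0],"delta_pos":[0,0,0.002],"gripper":255},{"turn":[0,0,0],"delta_pos":[0,0,0.001],"gripper":255},{"turn":[0,0,0],"delta_pos":[0,0,0],"gripper":255},{"turn":[0,0,0],"delta_pos":[0,0,0],"gripper":255},{"turn":[0,0,0],"delta_pos":[0,0,0],"gripper":255},{"turn":[0,0,0],"delta_pos":[0,0,0],"gripper":255}]'
```

```text
t: 20.03
eef_pos: [464.4, -309.7, 98.2]
tool_rot: [180.0, 0.0, 74.4]
contact_force: [0.6, -0.7, -1.0]
grip_width: 13.1
grasp_force: 58.6
```

```bash
python3 -m handwheel '[{"turn":[0,0,0],"delta_pos":[0,0,0.0015],"gripper":255},{"turn":[0,0,0],"delta_pos":[0,0,0.0015],"gripper":255},{"turn":[0,0,0],"delta_pos":[0,0,0],"gripper":255},{"turn":[0,0,0],"delta_pos":[0,0,0],"gripper":255},{"turn":[0,0,0],"delta_pos":[0,0,0],"gripper":210},{"turn":[0,0,0],"delta_pos":[0,0,0],"gripper":205},{"turn":[0,0,0],"delta_pos":[0,0,0],"gripper":200},{"turn":[0,0,0],"delta_pos":[0,0,0],"gripper":195},{"turn":[0,0,0],"delta_pos":[0,0,0],"gripper":190},{"turn":[0,0,0],"delta_pos":[0,0,0],"gripper":180},{"turn":[0,0,0],"delta_pos":[0,0,0],"gripper":170},{"turn":[0,0,0],"delta_pos":[0,0,0],"gripper":160},{"turn":[0,0,0],"delta_pos":[0,0,0],"gripper":140},{"turn":[0,0,0],"delta_pos":[0,0,0],"gripper":120},{"turn":[0,0,0],"delta_pos":[0,0,0],"gripper":90},{"turn":[0,0,0],"delta_pos":[0,0,0],"gripper":60},{"turn":[0,0,0],"delta_pos":[0,0,0],"gripper":30},{"turn":[0,0,0],"delta_pos":[0,0,0],"gripper":0},{"turn":[0,0,0],"delta_pos":[0,0,0],"gripper":0},{"turn":[0,0,0],"delta_pos":[0,0,0],"gripper":0}]'
```

```text
t: 21.7
eef_pos: [464.3, -309.6, 94.8]
tool_rot: [180.0, -0.0, 74.4]
contact_force: [-1.0, 0.8, -0.2]
grip_width: 85.4
grasp_force: 0.0
```

```bash
python3 -m handwheel '[{"turn":[0,0,0],"delta_pos":[0,0,-0.004],"gripper":0},{"turn":[0,0,0],"delta_pos":[0,0,-0.008],"gripper":0},{"turn":[0,0,0],"delta_pos":[0,0,-0.012],"gripper":0},{"turn":[0,0,0],"delta_pos":[0,0,-0.02],"gripper":0},{"turn":[0,0,0],"delta_pos":[0,0,-0.02],"gripper":0},{"turn":[0,0,0],"delta_pos":[0,0,-0.02],"gripper":0},{"turn":[0,0,0],"delta_pos":[0,0,-0.02],"gripper":0},{"turn":[0,0,0],"delta_pos":[0,0,-0.02],"gripper":0},{"turn":[0,0,0],"delta_pos":[0,0,-0.02],"gripper":0},{"turn":[0,0,0],"delta_pos":[0,0,0],"gripper":0},{"turn":[0,0,0],"delta_pos":[0,0,0],"gripper":0},{"turn":[0,0,0],"delta_pos":[0,0,0],"gripper":0}]'
python3 - <<'E'
from h import *
im=save('wrist','w7.png'); 
for c in ('top','scene'): bot.get_image(c); print([(l,np.round(x['location'],1),x['confidence']) for l in ('tray_front','cup','pin_tip') for x in bot.mark_of(c,l)[:1]])
E
```

```text
t: 22.7
eef_pos: [463.9, -309.5, 238.7]
tool_rot: [-180.0, 0.0, 74.4]
contact_force: [0.3, -0.4, 0.1]
grip_width: 85.5
grasp_force: 0.0
[('tray_front', array([663.9,   2. ,  42.1]), 0.95), ('cup', array([ 460.7, -313.2,   -1.7]), 0.52), ('pin_tip', array([ 462.2, -313.9,    2.1]), 0.62)]
[('tray_front', array([664.4,   3. ,  44. ]), 0.9), ('cup', array([ 4.646e+02, -3.098e+02,  2.000e-01]), 0.82)]
```

View pics/w7.png

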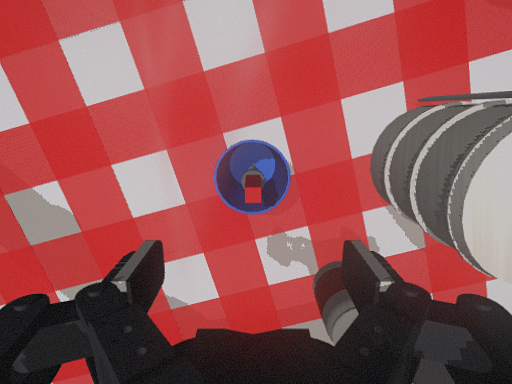

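The pin is in the cup, with its handle at (252,190) and the cup upright at (252,177). It looks nearly vertical, so I'll wait and check it has come to rest.

```bash
python3 -m handwheel '[{"turn":[0,0,0],"delta_pos":[0,0,0],"gripper":0},{"turn":[0,0,0],"delta_pos":[0,0,0],"gripper":0},{"turn":[0,0,0],"delta_pos":[0,0,0],"gripper":0},{"turn":[0,0,0],"delta_pos":[0,0,0],"gripper":0},{"turn":[0,0,0],"delta_pos":[0,0,0],"gripper":0},{"turn":[0,0,0],"delta_pos":[0,0,0],"gripper":0},{"turn":[0,0,0],"delta_pos":[0,0,0],"gripper":0},{"turn":[0,0,0],"delta_pos":[0,0,0],"gripper":0},{"turn":[0,0,0],"delta_pos":[0,0,0],"gripper":0},{"turn":[0,0,0],"delta_pos":[0,0,0],"gripper":0},{"turn":[0,0,0],"delta_pos":[0,0,0],"gripper":0},{"turn":[0,0,0],"delta_pos":[0,0,0],"gripper":0},{"turn":[0,0,0],"delta_pos":[0,0,0],"gripper":0},{"turn":[0,0,0],"delta_pos":[0,0,0],"gripper":0},{"turn":[0,0,0],"delta_pos":[0,0,0],"gripper":0},{"turn":[0,0,0],"delta_pos":[0,0,0],"gripper":0},{"turn":[0,0,0],"delta_pos":[0,0,0],"gripper":0},{"turn":[0,0,0],"delta_pos":[0,0,0],"gripper":0},{"turn":[0,0,0],"delta_pos":[0,0,0],"gripper":0},{"turn":[0,0,0],"delta_pos":[0,0,0],"gripper":0}]'
python3 - <<'E'
from h import *
a=cv2.imread('pics/w7.png'); ims=[]
for k in range(20): im=bot.get_image('wrist'); ims.append(im['frame'])
b=ims[-1][:,:,::-1]
f=lambda x: x[130:225,205:300].astype(int)
print('w7 vs now',(abs(f(a)-f(b)).max(2)>60).sum(),'1s apart',(abs(f(ims[0])-f(ims[-1])).max(2)>60).sum())
def red(x):
    h=cv2.cvtColor(np.ascontiguousarray(x),cv2.COLOR_BGR2HSV)[145:210,220:285]; m=((h[...,0]<6)|(h[...,0]>174))&(h[...,1]>150); return np.argwhere(m).mean(0)[::-1]+[220,145],m.sum()
print(red(a),red(ims[0][:,:,::-1]),red(b),bot.read_state()['t'])
S=im; print('vertical pin handle top would be at',proj(S,[[464.4,-309.6,4+131],[464.4,-309.6,85]]))
E
```

```text
t: 24.82
eef_pos: [464.2, -309.6, 238.8]
tool_rot: [-180.0, 0.0, 74.4]
contact_force: [-0.7, -0.6, -0.1]
grip_width: 85.3
grasp_force: 0.0
w7 vs now 55 1s apart 0
(array([250.5641953 , 191.52802893]), np.int64(553)) (array([251.0511883 , 191.74223035]), np.int64(547)) (array([250.91743119, 191.71009174]), np.int64(545)) 25.8167
vertical pin handle top would be at [[253.10295605 192.50411812]
 [252.96753249 179.00117597]]
```

```bash
python3 -c "
from rig import bot
print(bot.job_done())"
```

```text
the job is handed in; nothing more can be done
None
```

Job handed in (no verdict returned): the tray measured about 50 mm out, close to its full 52 mm, catch force read about 6 N at most, and the pin was at rest tip down in the upright cup.

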